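# Fit and lock the hold-down plate of a tube mixer

### The arm

A 7-joint arm with a two-finger parallel gripper is mounted at the origin on a cart in front of the work surface, level with it; the furniture and walls round the work are solid. World frame = base frame: x ahead of the robot, y to its left, z up, the work surface at z = 0. Lengths are in m, angles in rad, forces in N, time in s.
With the tool pointing down it reaches from about 0.425 to 0.95 m from the base axis. Payload 16.7 kg.
Tool frame: the origin (TCP) lies on the centre line of the jaws, within the pads' length; the fingertips stand 19 mm ahead of it and the grasp point (between the pads) is the TCP; z points along the fingers, y is the line along which they close (so a half turn about z gives the same grasp; the last joint's range is limited). The gripper opens to 94 mm and grips with 3 to 60 N. Pads are 16 mm wide; open, the fingers measure 119 mm over their backs; the gripper's body (75 mm by 177 mm) begins 78 mm behind the grasp point.
Start: joints at [-1.282, 0.426, 0.074, 1.606, -0.034, 1.111, -0.067], TCP at [0.287, 0.611, 0.224] pointing down, gripper open.
Joint ranges: [-2.85, 2.85], [-0.5, 2.14], [-1.23, 1.37], [0.21, 2.46], [-1.02, 4.16], [0.16, 2.05], [-2.73, 2.73]. Speed limits (rad/s): [1.89, 1.89, 2.39, 2.39, 3.01, 3.01, 3.01].

### API

Orientations are given as a rotation vector (axis times angle).
In Python, from bench import manip gives the robot as it stands. The module is installed in compiled form; this text tells all that it offers.
- The arm moves only by the tool step_arm, never from a script. Its argument "moves" is a list of rows, each a list of 5 numbers: the opening, from 0 (shut) to 1 (fully open), then the shift along the tool's x, y, z in cm, then the turn about the tool's z in degrees. In form: [[jaw, tx, ty, tz, roll], ...]. A call has 1 to 20 rows; each row is the pose to reach, as a shift and turn from the pose commanded when the call began, along the tool's axes at that moment; what a row does not reach only later rows make up. A row lasts 1/10 s, in which the tool goes at most 50 mm and 8.59 degrees, less where a joint would pass 70% of its speed; a pose out of reach is approached as far as the arm can. A call with a gripper value outside its range is refused whole. The fingers move at their own pace and stop on an object; the grip force is fixed at half the most. Time passes only in rows, so rows that repeat a pose let the fingers close. It gives the time, the measured TCP pose, the force, the opening and the grip force at its end, in the units of the state.
- manip.get_state(): the state, without advancing time (a new reading comes with each control period).
- manip.camera(name): name is "scene" or "top" or "wrist"; returns a dict with "img" (384x512x3 uint8, red, green, blue), "camera_matrix" (3x3 intrinsics, pixels), "xyz" and "attitude" of the camera in the world. Camera axes: x right, y up, looking along -z (the intrinsics and any distortion apply to the point x, -y, -z); pixel columns grow to the right and rows downward; lengths in m; the calibration is good to about 2 mm. The wrist camera is an equidistant fisheye: a pixel r from the principal point sees the ray r / f radians off the axis. A picture is of the moment at which its call begins. There is no depth.
- manip.close_job(): hands the job in; it is judged then, once.
Trained networks look in the newest picture that a camera, given by its name, has taken for a name from the list of things; names that differ only in an ending like _2 or _b are one class to them, and where a whole thing is asked for, a point or a joint stands for the part that bears it (a point fixed in the world has none). Each returns a list of dicts, best first, with "confidence" (0 to 1); they miss things now and then, are a little off and sometimes report something else, mostly with a low value. They report only what shows in the picture. A call takes as long as a camera call.
- manip.boxes_of(name, camera): "centre" ([row, column] as shares, 0 to 1, of the picture: columns of its width, rows of its height, amid what is visible of it).
- manip.masks_of(name, camera): "mask" (384x512 bool, what is visible of it) and "centre" ([row, column] as shares, 0 to 1, of the picture: columns of its width, rows of its height, amid what is visible of it).
- manip.place_of(name, camera): "centre" ([row, column] as shares, 0 to 1, of the picture: columns of its width, rows of its height: a listed point, or the origin of a listed thing).
The state is a dict: "t": time; "joint_positions": joint angles; "joint_velocities": joint speeds; "tau": joint torques, N m; "tool_pos": TCP position; "tool_rot": TCP orientation; "ft_force": force on the tool from outside, world axes, zero at the start; "moment": the same for the moment, N m; "gripper_width": finger opening in m; "grasp_force": force on a finger pad.
Only numpy, scipy, OpenCV 4.12 (cv2) and the standard library are available. Lean on these libraries where they do the work, as an engineer would, in place of code of your own. Each camera call takes 0.05 s, during which the arm holds its last target. There are 200 camera calls.

### The job

The tube mixer is loaded and needs its hold-down plate before it can run. Pick the plate up by its handle, lower it level and gently over both guide rods until it sits fully down on their shoulders, let go, and then swing the latch all the way round so that its tongue locks over the plate's edge. Do not knock the specimen cup, the timer or the hand counter out of place.

Things in the scene. Friction and masses are not known exactly. Their poses are not given: they have to be found in the camera images.
- plate_handle (a point): Middle of the grip of the loose hold-down plate (dark grey aluminium, about 0.3 kg), which starts level on the worktop. The grip is a black bar 54 (x) x 14 (y) x 14 (z) mm across the plate's middle, on two 9 mm legs at x = +-18 mm; grasp it across its 14 mm. This point is 60 mm above the worktop at the start. Axes: x along the grip, y along the plate, z up. The plate is the same both ways round.
- plate_under (a point): Underside of the aluminium plate, midway between its two holes, 54 mm straight below plate_handle; same axes. Plate 60 (x) x 140 (y) x 10 mm; 13 mm through holes at y = -54 and +54 mm. A rubber pad 50 x 78 x 6 mm hangs below its middle, on which it lies on the worktop. The grip's bottom is 37 mm above the plate's upper face. This point meets rod_seat when the plate is home.
- mixer: The fixed tube mixer: white box 124 (x) x 172 (y) x 50 mm, six stoppered blood tubes in a grey block on top, an upright steel guide rod at each end, dial, switch and latch at its front. Origin: centre of its underside on the worktop. Axes: -x towards its front, y through both rods, z up.
- rod_seat (a point): On the mixer, midway between its two rods at the height of their shoulders, 142 mm above the worktop; axes of mixer. Rods at y = -54 and +54 mm: 18 mm thick up to the shoulder, then 10 mm thick for 18 mm, then tapering over 8 mm to a 4 mm tip, 26 mm above the shoulder. The plate's aluminium underside rests on the shoulders, its pad 1 mm above the stoppers.
- latch (a joint): Angle of the latch, a flat cranked steel bar on a post at the mixer's front. 0: its tongue parallel to the plate's long edge, clear of it. Grows clockwise seen from above to its stop at 1.57 rad, where the tongue lies 10 mm in over the plate's edge, 2.5 mm above its upper face. Starts at 0 to 0.25 (the plate still goes past it), stays where it is left, takes about 2 N at the knob.
- latch_pivot (a point): On the latch's pivot axis, level with latch_knob; 48 mm in front of rod_seat (x = -48) and y = +34 mm from it, axes of mixer. From here the tongue (12 mm wide, 28 mm long) points to +y at joint value 0 and to +x, over the plate, at 1.57; the lever with the knob stands at 135 degrees to the tongue, towards the mixer's front.
- latch_knob (a point): Point to pinch on the latch's knob, an upright black cylinder 15 mm in diameter standing on the bar (bar top 159.5, knob top 198.5, this point 184.5 mm above the worktop), 36 mm from the pivot axis. In the axes of latch_pivot it lies at x = -25, y = -25 mm at joint value 0 and x = -25, y = +25 mm at 1.57. Can be led along the arc without turning the hand.
- chem_analyser: Fixed: the large analyser that stands right behind the plate's starting place and ends beside the mixer's. Origin: on the worktop, below its middle. Its flat front lies 185 mm towards the robot (-x), from y = -210 to +220 mm, 235 mm high; its screen farther back is higher. The carried plate must go round its front left corner or above it.
- cup: Bystander: specimen cup with a screw lid, 65 mm wide, 66 mm high, standing on the worktop; origin at the centre of its underside.
- timer: Bystander: round laboratory timer, 64 mm wide, 42 mm high, on the worktop; origin at the centre of its underside.
- tally: Bystander: small hand tally counter, 60 x 54 x 29 mm, on the worktop; origin at the centre of its underside.

How it is judged:
By the outcome, as a careful person would: the job done as asked, in the order asked, and still so for the second after the job is handed in, with the robot touching nothing.
It also fails if it takes over 50 s, if anything falls off the work surface, if the arm or the gripper's body presses on something with over 40 N, if the wrist force passes 120 N, or if a joint passes its speed limit or range.

## Working session

There is one attempt and no reset: what is moved stays moved. The work goes in short steps, Python scripts to look and compute and a tool call to move; the robot and the scene stay as the last step left them, time stands still between calls to the robot, and variables do not carry over. Pictures are saved under pics/ and viewed, at most 10 in all, crops included, and the job is handed in when it is done.

Besides the shell and the picture viewer there is one more tool, called after "Request:" by a JSON object that holds its "name" and its "arguments", one argument or row to a line. step_arm: Moves the arm, as the interface text tells. Its arguments: {"type":"object","properties":{"moves":{"type":"array","items":{"type":"array","items":{"type":"number"}}}},"required":["moves"]}

```bash
mkdir -p pics
cat > h.py <<'E'
from bench import manip
import numpy as np, cv2
from scipy.spatial.transform import Rotation as R
def att(a):
    a=np.array(a,float)
    if a.shape==(3,3): return a
    return R.from_rotvec(a).as_matrix() if a.size==3 else R.from_quat(a).as_matrix()
def ray(c,rc,fish=False):
    K=np.array(c["camera_matrix"]); u=rc[1]*512; v=rc[0]*384
    x=(u-K[0,2])/K[0,0]; y=(v-K[1,2])/K[1,1]
    if fish:
        th=np.hypot(x,y); s=np.sin(th)/max(th,1e-9); d=np.array([x*s,-y*s,-np.cos(th)])
    else: d=np.array([x,-y,-1.])
    return np.array(c["xyz"]),att(c["attitude"])@d
def at_z(c,rc,z,fish=False):
    o,d=ray(c,rc,fish); return o+d*(z-o[2])/d[2]
def proj(c,p,fish=False):
    K=np.array(c["camera_matrix"]); q=att(c["attitude"]).T@(np.array(p)-c["xyz"]); q=q*[1,-1,-1]
    if fish:
        r=np.hypot(q[0],q[1]); th=np.arctan2(r,q[2]); x,y=q[:2]/max(r,1e-9)*th
    else: x,y=q[:2]/q[2]
    return np.array([K[0,0]*x+K[0,2],K[1,1]*y+K[1,2]])
def save(c,n): cv2.imwrite("pics/"+n,c["img"][:,:,::-1])
E
python3 - <<'E'
from h import *
s=manip.get_state(); print(s["tool_pos"],s["tool_rot"],s["ft_force"],s["t"])
Z=dict(plate_handle=.06,plate_under=.006,mixer=0,rod_seat=.142,latch_pivot=.1845,latch_knob=.1845,chem_analyser=0,cup=0,timer=0,tally=0)
ims=[]
for n in ("top","scene","wrist"):
    c=manip.camera(n); ims.append(c["img"]); print(n,c["xyz"],c["attitude"],np.array(c["camera_matrix"]).tolist())
    for k,z in Z.items():
        for r in manip.place_of(k,n)[:2]:
            print(k,round(r["confidence"],2),np.round(np.array(r["centre"])*[384,512]),np.round(at_z(c,r["centre"],z,n=="wrist"),3))
cv2.imwrite("pics/a.png",cv2.resize(np.hstack(ims[:2]),(800,300))[:,:,::-1]); cv2.imwrite("pics/aw.png",ims[2][:,:,::-1]);cv2.imwrite("pics/at.png",ims[0][:,:,::-1])
E
```

```text
[0.28662686 0.61063344 0.22376461] [-6.83738638e-01 -3.06609867e+00  2.09328304e-03] [ 0.58799683 -0.71437051 -0.12835155] 0.0
top [0.40310522 0.08586233 1.52959328] [ 0.10962084 -0.11243847 -1.54617561] [[437.40376521984035, 0.0, 254.78995087936497], [0.0, 437.40376521984035, 185.6013776534799], [0.0, 0.0, 1.0]]
plate_handle 0.91 [226. 299.] [ 0.478 -0.065  0.06 ]
plate_handle 0.69 [223. 262.] [0.486 0.057 0.06 ]
plate_under 0.84 [230. 301.] [ 0.47  -0.079  0.006]
mixer 0.57 [204. 202.] [0.554 0.268 0.   ]
rod_seat 0.65 [196. 194.] [0.564 0.278 0.142]
latch_pivot 0.94 [212. 182.] [0.509 0.306 0.185]
latch_pivot 0.46 [208. 150.] [0.517 0.406 0.185]
latch_knob 0.57 [223. 193.] [0.476 0.272 0.185]
cup 0.79 [223. 258.] [0.488 0.072 0.   ]
timer 0.52 [209. 151.] [0.529 0.449 0.   ]
tally 0.64 [226. 375.] [ 0.487 -0.337  0.   ]
scene [-0.04495591 -1.10718258  0.83392172] [ 1.07145529 -0.27075693 -0.45271898] [[396.9191846602544, 0.0, 255.68232816272354], [0.0, 396.9191846602544, 189.03521032974015], [0.0, 0.0, 1.0]]
plate_handle 0.66 [229. 243.] [ 0.484 -0.041  0.06 ]
plate_under 0.59 [248. 243.] [ 0.468 -0.076  0.006]
mixer 0.75 [203. 220.] [0.533 0.27  0.   ]
rod_seat 0.81 [171. 222.] [0.555 0.28  0.142]
latch_pivot 0.94 [161. 207.] [0.506 0.32  0.184]
latch_knob 0.39 [167. 206.] [0.478 0.268 0.184]
chem_analyser 0.52 [231. 244.] [0.523 0.026 0.   ]
cup 0.71 [227. 233.] [0.498 0.072 0.   ]
cup 0.29 [187. 197.] [0.502 0.462 0.   ]
timer 0.46 [187. 196.] [0.497 0.462 0.   ]
tally 0.69 [294. 290.] [ 0.487 -0.349  0.   ]
wrist [0.22272542 0.64157192 0.3836495 ] [-0.21977112 -0.13939509  1.1261776 ] [[297.3186396354542, 0.0, 252.21679160613772], [0.0, 297.3186396354542, 180.99606381165592], [0.0, 0.0, 1.0]]
timer 0.59 [323. 229.] [0.514 0.462 0.   ]
```

View pics/a.png

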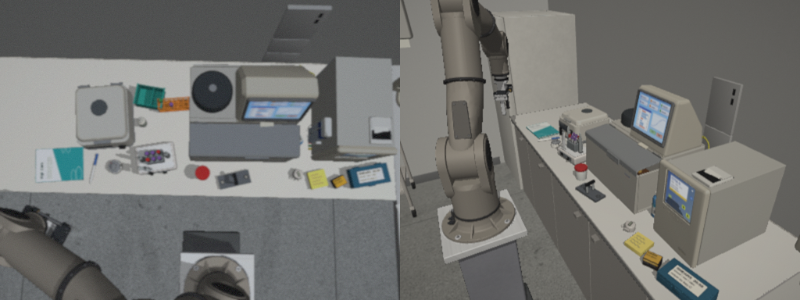

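Run:
```python
from h import *
c=manip.camera("top")
for k,z in (("plate_handle",.03),("mixer",.05),("chem_analyser",.235),("tally",.029)):
    for r in manip.masks_of(k,"top")[:1]:
        m=r["mask"].astype(np.uint8); P=cv2.boxPoints(cv2.minAreaRect(cv2.findNonZero(m)))
        print(k,r["confidence"],m.sum()); print(np.round([at_z(c,(p[1]/384,p[0]/512),z)[:2] for p in P],3).tolist())
K=c["img"][140:260,130:410]; cv2.imwrite("pics/b.png",cv2.resize(K,(784,336),interpolation=cv2.INTER_CUBIC)[:,:,::-1])
```

```text
plate_handle 0.67 770
[[0.486, 0.007], [0.518, -0.135], [0.455, -0.147], [0.424, -0.006]]
mixer 0.8 1866
[[0.6, 0.372], [0.633, 0.201], [0.504, 0.175], [0.472, 0.345]]
tally 0.68 161
[[0.489, -0.317], [0.528, -0.337], [0.508, -0.379], [0.469, -0.359]]
```

View pics/b.png

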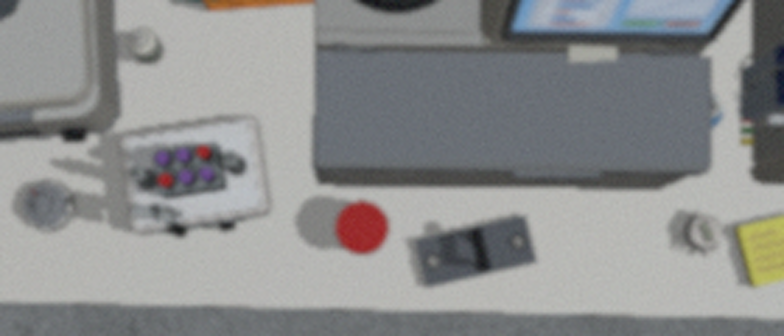

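```bash
cat >> h.py <<'E'
def go(p,yaw=None):
    "shift (tool axes, cm) and roll to TCP p with tool y along plate y of yaw deg"
    s=manip.get_state(); M=R.from_rotvec(s["tool_rot"]).as_matrix()
    d=M.T@(np.array(p)-s["tool_pos"])*100
    a=np.degrees(np.arctan2(M[1,1],M[0,1])); r=None
    if yaw is not None: r=-((90+yaw-a+90)%180-90)
    print("t",round(s["t"],2),"shift",np.round(d,2),"roll",None if r is None else round(r,1),"tilt",np.round(M[:,2],3))
E
python3 - <<'E'
from h import *
go((.471,-.07,.26),12.5)
c=manip.camera("top")
for rc in ((202,242.5),(205,393/1.0)): print(at_z(c,(rc[0]/384,rc[1]/512),.235))
E
```

```text
t 1.9 shift [-45.61 -53.82  -3.55] roll -37.6 tilt [-0. -0. -1.]
[0.53789232 0.1210057  0.235     ]
[ 0.53873538 -0.32667426  0.235     ]
```

Request:
{"name": "step_arm", "arguments": {
  "moves": [
    [1,0,0,-3.5,0],
    [1,-3,-3.5,-3.5,-4],
    [1,-6,-7,-3.5,-8],
    [1,-9,-10.5,-3.5,-12],
    [1,-12,-14,-3.5,-16],
    [1,-15,-17.5,-3.5,-20],
    [1,-18,-21,-3.5,-24],
    [1,-21,-24.5,-3.5,-28],
    [1,-24,-28,-3.5,-32],
    [1,-27,-31.5,-3.5,-36],
    [1,-30,-35,-3.5,-37.6],
    [1,-33,-38.5,-3.5,-37.6],
    [1,-36,-42,-3.5,-37.6],
    [1,-39,-45.5,-3.5,-37.6],
    [1,-42,-49,-3.5,-37.6],
    [1,-44,-52,-3.5,-37.6],
    [1,-45.6,-53.8,-3.5,-37.6],
    [1,-45.6,-53.8,-3.5,-37.6],
    [1,-45.6,-53.8,-3.5,-37.6],
    [1,-45.6,-53.8,-3.5,-37.6]
  ]
}}

```text
t: 3.95
tool_pos: [0.4708, -0.0687, 0.2594]
tool_rot: [0.343, -3.123, -0.0]
ft_force: [0.5, 0.6, 0.6]
gripper_width: 0.0938
grasp_force: 0.0
```

Run:
```python
from h import *
s=manip.get_state(); print(s["tool_pos"],np.round(s["joint_positions"],2))
go((.471,-.07,.26),12.5)
c=manip.camera("wrist"); save(c,"c.png")
for k,z in (("plate_handle",.06),("plate_under",.006),("cup",0),("timer",0),("mixer",0),("rod_seat",.142),("latch_pivot",.1845),("latch_knob",.1845)):
    for r in manip.place_of(k,"wrist")[:1]: print(k,r["confidence"],at_z(c,r["centre"],z,True))
for r in manip.masks_of("plate_handle","wrist")[:1]:
    m=r["mask"].astype(np.uint8); q=max(cv2.findContours(m,0,1)[0],key=cv2.contourArea)[:,0]
    w=np.array([at_z(c,(p[1]/384,p[0]/512),.016,True)[:2] for p in q]).astype(np.float32)
    print(cv2.minAreaRect(w))
```

```text
[ 0.47084862 -0.06873417  0.25944965] [-0.51  0.05  0.55  2.02 -0.03  1.08  1.84]
t 3.95 shift [ 0.01 -0.13 -0.06] roll 0.0 tilt [-0.  0. -1.]
plate_handle 0.96 [ 0.46584849 -0.0664832   0.06      ]
plate_under 0.95 [ 0.46928224 -0.07495946  0.006     ]
cup 0.61 [0.49447232 0.07338165 0.        ]
timer 0.77 [0.5155219  0.46556044 0.        ]
mixer 0.73 [0.55689808 0.27278422 0.        ]
((0.47310489416122437, -0.06960233300924301), (0.06940704584121704, 0.13987000286579132), 14.771950721740723)
```

View pics/c.png

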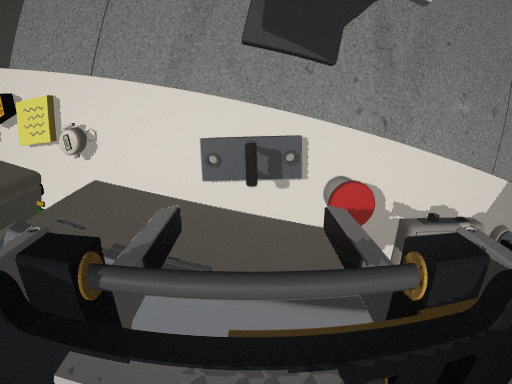

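Run:
```python
from h import *
c=manip.camera("wrist")
f=lambda u,v,z: at_z(c,(v/384,u/512),z,True)
a,b=f(213.5,159.5,.016),f(290.5,157,.016); print(a,b,(a+b)/2,np.linalg.norm(a-b),np.degrees(np.arctan2(*(b-a)[[1,0]]))-90)
t,u=f(251.5,143,.067),f(251.5,186,.060); print(t,u,(t+u)/2)
A=[f(*p,.016) for p in((201,138),(301,136),(302,179),(202,181))]; print(np.mean(A,0),np.degrees(np.arctan2(*(A[1]-A[0])[[1,0]]))-90,np.degrees(np.arctan2(*(A[2]-A[3])[[1,0]]))-90)
go((.471,-.069,.06),12.5)
```

```text
[ 0.48249267 -0.12134905  0.016     ] [ 0.45610913 -0.01832206  0.016     ] [ 0.4693009  -0.06983556  0.016     ] 0.10635155080326932 14.363841547790855
[ 0.44304288 -0.0761572   0.067     ] [ 0.49651341 -0.06437164  0.06      ] [ 0.46977814 -0.07026442  0.0635    ]
[ 0.47004837 -0.0703915   0.016     ] 13.608998798421084 13.658310415844099
t 4.5 shift [-0.02  0.07 19.95] roll -0.0 tilt [-0. -0. -1.]
```

Request:
{"name": "step_arm", "arguments": {
  "moves": [
    [1,0.1,-0.1,3.5,-1.3],
    [1,0.1,-0.1,7,-1.3],
    [1,0.1,-0.1,10.5,-1.3],
    [1,0.1,-0.1,14,-1.3],
    [0.5,0.1,-0.1,16.5,-1.3],
    [0.5,0.1,-0.1,18.5,-1.3],
    [0.5,0.1,-0.1,19.9,-1.3],
    [0.5,0.1,-0.1,19.9,-1.3],
    [0,0.1,-0.1,19.9,-1.3],
    [0,0.1,-0.1,19.9,-1.3],
    [0,0.1,-0.1,19.9,-1.3],
    [0,0.1,-0.1,19.9,-1.3],
    [0,0.1,-0.1,19.9,-1.3],
    [0,0.1,-0.1,19.9,-1.3]
  ]
}}

```text
t: 5.9
tool_pos: [0.4703, -0.0709, 0.0606]
tool_rot: [-0.376, 3.119, 0.0]
ft_force: [0.0, -0.4, -0.2]
gripper_width: 0.0175
grasp_force: 0.0
```

Request:
{"name": "step_arm", "arguments": {
  "moves": [
    [0,0,0,0,0],
    [0,0,0,0,0],
    [0,0,0,0,0],
    [0,0,0,-1,0],
    [0,0,0,-3,0],
    [0,0,0,-6,0],
    [0,0,0,-10,0],
    [0,0,0,-14,0],
    [0,0,0,-18,0],
    [0,0,0,-22,0],
    [0,0,0,-25,0],
    [0,0,0,-26.5,0],
    [0,0,0,-27,0],
    [0,0,0,-27,0]
  ]
}}

```text
t: 7.3
tool_pos: [0.47, -0.0711, 0.3307]
tool_rot: [-0.376, 3.119, 0.0]
ft_force: [0.4, -0.3, -2.0]
gripper_width: 0.0135
grasp_force: 30.0
```

Run:
```python
from h import *
s=manip.get_state(); print(s["tool_pos"],np.round(s["joint_positions"],2),s["gripper_width"],s["moment"])
go((.535,.262,.33),11.2)
```

```text
[ 0.47001992 -0.07114319  0.33071069] [-0.55 -0.02  0.57  1.92  0.01  1.24  1.82] 0.013512666400971235 [0.06037127 0.00234876 0.03870264]
t 7.3 shift [-14.23  30.82   0.08] roll 2.5 tilt [ 0.  0. -1.]
```

Request:
{"name": "step_arm", "arguments": {
  "moves": [
    [0,-1,2,0,0],
    [0,-2.5,5,0,0.5],
    [0,-4,8.5,0,1],
    [0,-5.5,12,0,1.5],
    [0,-6.5,15,0,2],
    [0,-7,17,0,2.5],
    [0,-7,18,0,2.5],
    [0,-7,18,0,2.5],
    [0,-7,18,0,2.5]
  ]
}}

```text
t: 8.2
tool_pos: [0.4952, 0.1192, 0.33]
tool_rot: [0.307, -3.126, 0.001]
ft_force: [0.1, -0.3, -3.2]
gripper_width: 0.0136
grasp_force: 30.0
```

Run:
```python
from h import *
s=manip.get_state(); print(s["tool_pos"])
for n in ("wrist","top"):
    c=manip.camera(n); 
    if n=="wrist": save(c,"d.png")
    else: cv2.imwrite("pics/d2.png",cv2.resize(c["img"][150:250,130:270],(784,560),interpolation=cv2.INTER_CUBIC)[:,:,::-1])
    for k,z in (("mixer",0),("rod_seat",.142),("latch_pivot",.1845),("latch_knob",.1845),("plate_handle",.33)):
        for r in manip.place_of(k,n)[:2]: print(n,k,round(r["confidence"],2),np.round(np.array(r["centre"])*[384,512],1),np.round(at_z(c,r["centre"],z,n=="wrist"),4))
```

```text
[0.49523259 0.11922545 0.33004448]
wrist mixer 0.64 [199.3 329.5] [0.5525 0.2701 0.    ]
wrist mixer 0.35 [189.8 389.6] [0.5135 0.3814 0.    ]
wrist rod_seat 0.94 [233.  357.3] [0.5542 0.2741 0.142 ]
wrist latch_pivot 0.73 [207.1 398.7] [0.4984 0.297  0.1845]
wrist latch_knob 0.69 [188.4 389.6] [0.4789 0.277  0.1845]
wrist plate_handle 0.88 [230.3 254.6] [0.4939 0.121  0.33  ]
wrist plate_handle 0.36 [147.1 220.7] [0.4499 0.0934 0.33  ]
top mixer 0.62 [201.4 198.3] [0.561  0.2827 0.    ]
top mixer 0.6 [212.  183.2] [0.5226 0.334  0.    ]
top rod_seat 0.65 [198.4 195.3] [0.5558 0.2744 0.142 ]
top latch_pivot 0.88 [214.  185.5] [0.5022 0.2967 0.1845]
top latch_knob 0.48 [220.7 190.3] [0.482  0.2811 0.1845]
```

View pics/d.png

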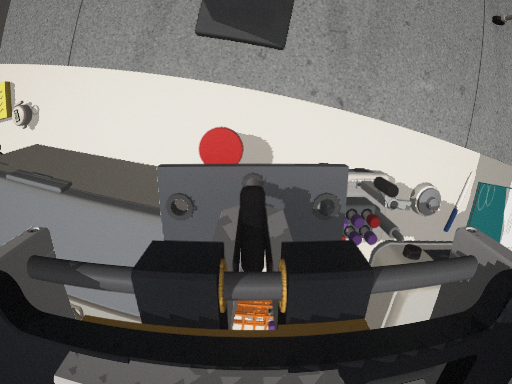

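View pics/d2.png

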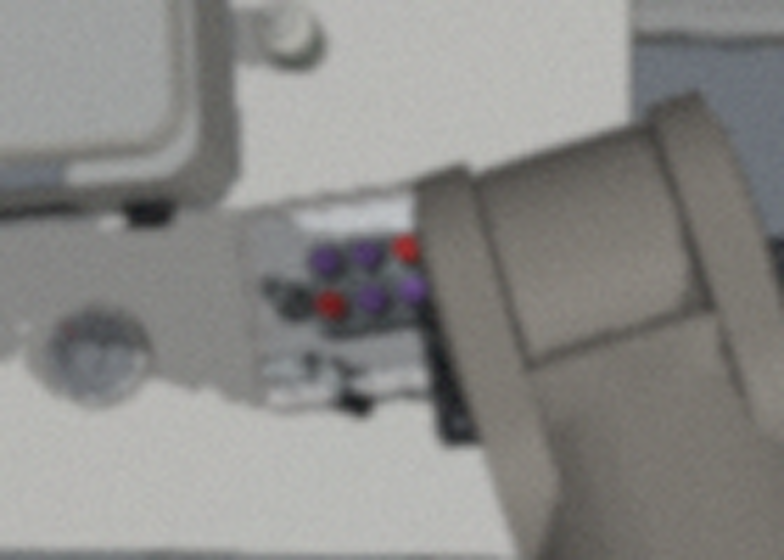

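Run:
```python
from h import *
go((.555,.274,.28),11.3)
c=manip.camera("wrist"); 
f=lambda u,v,z: at_z(c,(v/384,u/512),z,True)
zp=.33-.054+.010
a,b=f(180,206,zp),f(325.5,207,zp); print(a,b,(a+b)/2,np.linalg.norm(a-b),np.degrees(np.arctan2(*(b-a)[[1,0]]))-90)
print(f(397,236,.168)); print(proj(c,(.555-.054*np.sin(.2),.274+.054*np.cos(.2),.168),True))
```

```text
t 8.8 shift [-8.84 13.9   5.05] roll -0.0 tilt [-0. -0. -1.]
[0.50538313 0.06867483 0.286     ] [0.48515325 0.17427663 0.286     ] [0.49526819 0.12147573 0.286     ] 0.10752203617253181 10.84462974034983
[0.54082687 0.32129824 0.168     ]
[399.58579012 238.89919767]
```

Request:
{"name": "step_arm", "arguments": {
  "moves": [
    [0,-1,2,0,0],
    [0,-3,5,0,0],
    [0,-5,8,0,0],
    [0,-7,11,1,0],
    [0,-8.4,13.2,2.5,0],
    [0,-8.8,13.9,4,0],
    [0,-8.8,13.9,5,0],
    [0,-8.8,13.9,5,0],
    [0,-8.8,13.9,5,0]
  ]
}}

```text
t: 9.75
tool_pos: [0.5547, 0.2729, 0.281]
tool_rot: [-0.306, 3.126, -0.0]
ft_force: [0.4, -1.1, -3.1]
gripper_width: 0.014
grasp_force: 30.0
```

Run:
```python
from h import *
s=manip.get_state(); print(s["tool_pos"],s["ft_force"]); go((.555,.274,.28),11.3)
c=manip.camera("wrist"); I=c["img"]
for n in("rod_seat","plate_under","plate_handle","latch_knob","latch_pivot"):
    for r in manip.place_of(n,"wrist")[:1]: print(n,r["confidence"],np.array(r["centre"])*[384,512])
z=lambda u,v: cv2.resize(I[v-28:v+28,u-40:u+40],(400,280),interpolation=cv2.INTER_CUBIC)
top=np.hstack([z(180,206),z(325,207)])
bot=cv2.resize(I[140:280,150:450],(800,320))
cv2.imwrite("pics/e.png",np.vstack([top,bot])[:,:,::-1])
```

```text
[0.55467913 0.27292771 0.28101246] [ 0.44416803 -1.08609839 -3.12048747]
t 9.75 shift [-0.05  0.1   0.1 ] roll -0.1 tilt [ 0. -0. -1.]
plate_under 0.95 [202.4064 250.7776]
plate_handle 0.83 [228.9024 253.2864]
latch_pivot 0.7 [133.4016 296.2944]
```

View pics/e.png

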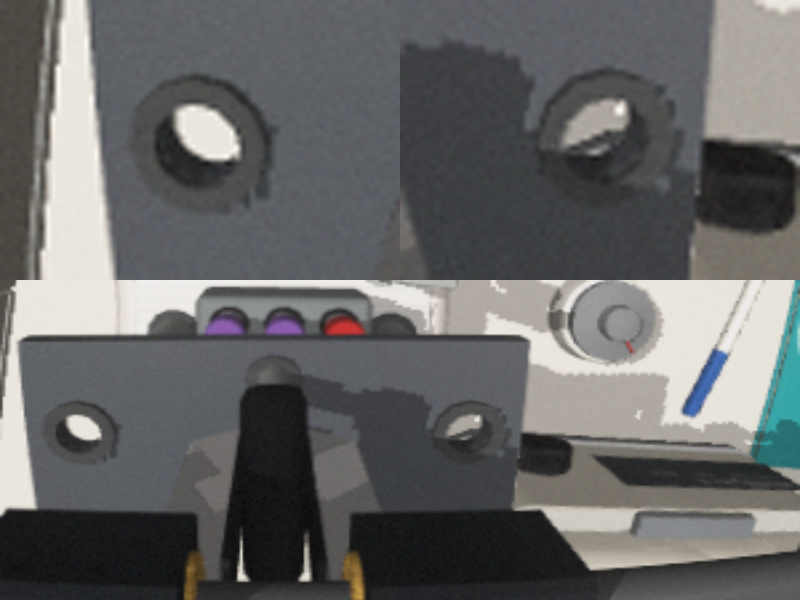

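Run:
```python
from h import *
c=manip.camera("wrist"); print(c["xyz"])
def rods(x,y,yaw):
    t=np.radians(yaw); ex=np.array([np.cos(t),np.sin(t),0]); ey=np.array([-np.sin(t),np.cos(t),0]); o=np.array([x,y,0])
    for sg in(-1,1):
        print(yaw,sg,*[np.round(proj(c,o+ey*(sg*.054+a)+ex*b+[0,0,z],True),1) for a,b,z in((0,0,.142),(0,-.009,.142),(-.009,0,.142),(.009,0,.142),(0,0,.168))])
rods(.555,.274,11.3)
u=lambda n:None
cv2.imwrite("pics/f.png",cv2.resize(c["img"][130:230,170:340],(800,470),interpolation=cv2.INTER_CUBIC)[:,:,::-1])
```

```text
[0.4852158  0.26050504 0.44025084]
11.3 -1 [199.9 177.1] [199.6 168.6] [191.5 177.1] [208.4 177.1] [195.3 183.4]
11.3 1 [303.6 177. ] [303.9 168.5] [295.1 177. ] [312. 177.] [308.1 183.3]
```

View pics/f.png

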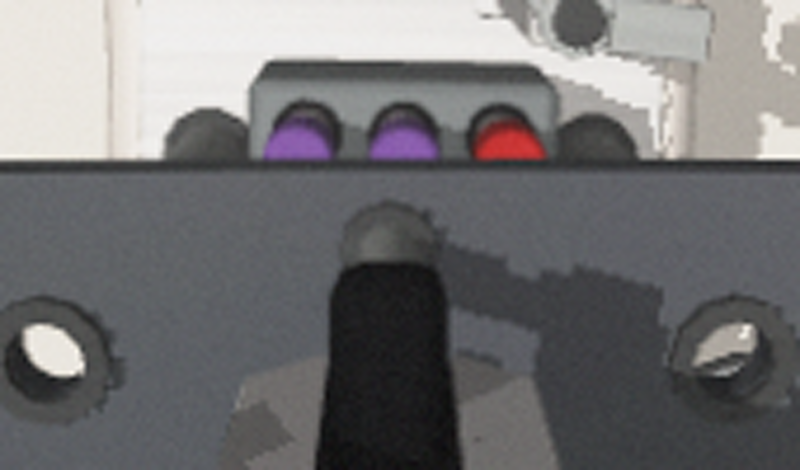

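Request:
{"name": "step_arm", "arguments": {
  "moves": [
    [0,0,0,-2,0],
    [0,-0.5,0,-3.5,0],
    [0,-2,0,-4,0],
    [0,-4,0,-4,0],
    [0,-5.5,0,-4,0],
    [0,-6,0,-4,0],
    [0,-6,0,-4,0],
    [0,-6,0,-4,0]
  ]
}}

```text
t: 10.9
tool_pos: [0.6129, 0.2856, 0.3204]
tool_rot: [0.308, -3.126, 0.0]
ft_force: [0.2, -0.0, -1.6]
gripper_width: 0.0136
grasp_force: 30.0
```

Run:
```python
from h import *
s=manip.get_state(); print(s["tool_pos"],s["ft_force"])
c=manip.camera("wrist"); print(c["xyz"])
for n,z in(("rod_seat",.142),("latch_knob",.1845),("latch_pivot",.1845)):
    for r in manip.place_of(n,"wrist")[:1]: print(n,r["confidence"],np.array(r["centre"])*[384,512],at_z(c,r["centre"],z,True))
t=np.radians(11.3); ex=np.array([np.cos(t),np.sin(t),0]); ey=np.array([-np.sin(t),np.cos(t),0]); o=np.array([.555,.274,0])
for sg in(-1,1): print(*[np.round(proj(c,o+ey*sg*.054+[0,0,z],True),1) for z in(.05,.142,.168)])
cv2.imwrite("pics/g.png",cv2.resize(c["img"][100:220,150:350],(800,480),interpolation=cv2.INTER_CUBIC)[:,:,::-1])
```

```text
[0.61289175 0.28563544 0.32039829] [ 0.20145112 -0.04323728 -1.60810042]
[0.54359884 0.27239785 0.47961963]
rod_seat 0.74 [ 69.8112 290.9184] [0.49185243 0.30642804 0.142     ]
latch_knob 0.97 [ 48.1152 271.4112] [0.48083699 0.27905883 0.1845    ]
latch_pivot 0.97 [ 70.3872 292.8128] [0.49851025 0.30409411 0.1845    ]
[214.3 116.1] [204.2 118.5] [200.3 119.4]
[289.3 116.1] [299.2 118.4] [303.  119.3]
```

View pics/g.png

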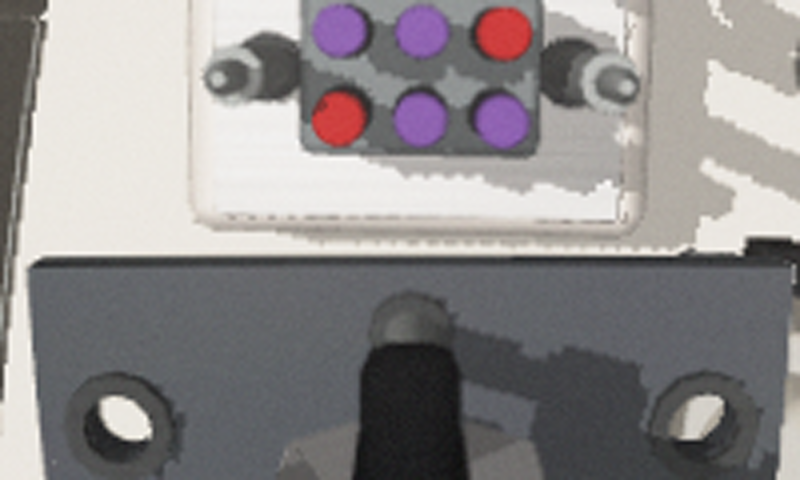

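Run:
```python
from h import *
c=manip.camera("wrist"); s=manip.get_state(); tp=s["tool_pos"]
f=lambda u,v,z: at_z(c,(v/384,u/512),z,True)[:2]
def pair(n,a,b,z):
    a,b=f(*a,z),f(*b,z); d=b-a; print(n,(a+b)/2,np.linalg.norm(d),np.degrees(np.arctan2(d[1],d[0]))-90); return (a+b)/2
pair("tip",(203.75,119.5),(306.25,121.75),.168); pair("sh",(208.25,118.75),(301.75,120),.142)
h=pair("hole",(180.5,206.2),(326.75,205.75),tp[2]-.044); print(tp,h-tp[:2])
```

```text
tip [0.55574662 0.27802991] 0.10797330364431747 10.087761910513564
sh [0.5554702  0.27820559] 0.10646230153301384 10.58438510336832
hole [0.61218955 0.28728728] 0.10779221239306226 11.4479003159894
[0.61309477 0.28577667 0.32072717] [-0.00090522  0.00151061]
```

Run:
```python
from h import *
go((.5565,.2766,.233),10.25)
```

```text
t 11.15 shift [5.73 0.2  8.77] roll 1.0 tilt [ 0.  0. -1.]
```

Request:
{"name": "step_arm", "arguments": {
  "moves": [
    [0,1,0,0,0.5],
    [0,3,0.1,0,1],
    [0,5,0.2,1,1],
    [0,5.7,0.2,3,1],
    [0,5.7,0.2,5.5,1],
    [0,5.7,0.2,7.5,1],
    [0,5.7,0.2,8.6,1],
    [0,5.7,0.2,8.8,1],
    [0,5.7,0.2,8.8,1],
    [0,5.7,0.2,8.8,1]
  ]
}}

```text
t: 12.15
tool_pos: [0.5575, 0.2768, 0.2335]
tool_rot: [-0.28, 3.128, 0.001]
ft_force: [0.4, -0.2, -2.5]
gripper_width: 0.0135
grasp_force: 30.0
```

Run:
```python
from h import *
s=manip.get_state(); print(s["tool_pos"],s["ft_force"]); go((.5565,.2766,.233),10.25)
c=manip.camera("wrist"); I=c["img"]
t=np.radians(10.2); ey=np.array([-np.sin(t),np.cos(t),0]); o=np.array([.5556,.2781,0])
for sg in(-1,1): print(*[np.round(proj(c,o+ey*sg*.054+[0,0,z],True),1) for z in(.142,.168)])
z=lambda u,v: cv2.resize(I[v-20:v+20,u-27:u+27],(400,296),interpolation=cv2.INTER_CUBIC)
cv2.imwrite("pics/i.png",np.hstack([z(180,206),z(326,206)])[:,:,::-1])
```

```text
[0.55752867 0.27676359 0.23350289] [ 0.38885312 -0.23346779 -2.53663313]
t 12.15 shift [0.1  0.   0.05] roll -0.0 tilt [ 0.001  0.001 -1.   ]
[192.5 187.3] [186.3 195.8]
[314.3 187.4] [320.7 195.9]
```

View pics/i.png

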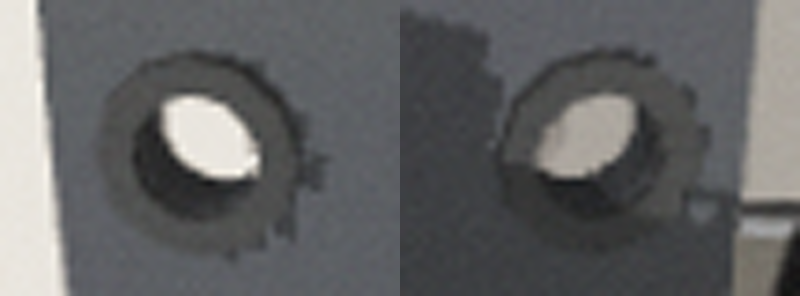

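Request:
{"name": "step_arm", "arguments": {
  "moves": [
    [0,0.1,0,0.3,0],
    [0,0.1,0,0.6,0],
    [0,0.1,0,0.9,0],
    [0,0.1,0,1.2,0],
    [0,0.1,0,1.4,0],
    [0,0.1,0,1.6,0],
    [0,0.1,0,1.7,0],
    [0,0.1,0,1.7,0],
    [0,0.1,0,1.7,0]
  ]
}}

```text
t: 13.1
tool_pos: [0.5562, 0.2764, 0.2155]
tool_rot: [-0.281, 3.129, 0.0]
ft_force: [0.2, 0.2, -2.9]
gripper_width: 0.0135
grasp_force: 30.0
```

Run:
```python
from h import *
s=manip.get_state(); print(s["tool_pos"],s["ft_force"],s["moment"]); go((.5565,.2766,.196),10.25)
c=manip.camera("wrist"); I=c["img"]
z=lambda u,v: cv2.resize(I[v-20:v+20,u-27:u+27],(400,296),interpolation=cv2.INTER_CUBIC)
cv2.imwrite("pics/j.png",np.hstack([z(180,206),z(326,206)])[:,:,::-1])
```

```text
[0.55620465 0.27639846 0.2155427 ] [ 0.19997033  0.19039154 -2.85137173] [ 0.02423007  0.01552999 -0.02502638]
t 13.1 shift [-0.03  0.01  1.95] roll 0.0 tilt [ 0.  0. -1.]
```

View pics/j.png

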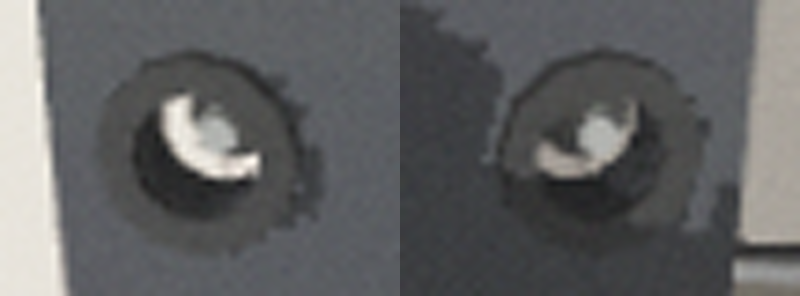

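Request:
{"name": "step_arm", "arguments": {
  "moves": [
    [0,0.1,0.07,0,0],
    [0,0.1,0.07,0.1,0],
    [0,0.1,0.07,0.2,0],
    [0,0.1,0.07,0.3,0],
    [0,0.1,0.07,0.4,0],
    [0,0.1,0.07,0.5,0],
    [0,0.1,0.07,0.6,0],
    [0,0.1,0.07,0.7,0],
    [0,0.1,0.07,0.8,0]
  ]
}}

```text
t: 14.05
tool_pos: [0.555, 0.2769, 0.2074]
tool_rot: [0.281, -3.129, 0.0]
ft_force: [-0.2, 0.3, -2.9]
gripper_width: 0.0138
grasp_force: 30.0
```

Request:
{"name": "step_arm", "arguments": {
  "moves": [
    [0,0,0,0.15,0],
    [0,0,0,0.3,0],
    [0,0,0,0.45,0],
    [0,0,0,0.6,0],
    [0,0,0,0.7,0],
    [0,0,0,0.8,0],
    [0,0,0,0.9,0],
    [0,0,0,1.0,0],
    [0,0,0,1.0,0]
  ]
}}

```text
t: 14.95
tool_pos: [0.555, 0.2769, 0.1973]
tool_rot: [0.281, -3.129, 0.0]
ft_force: [0.1, -0.5, -2.9]
gripper_width: 0.0138
grasp_force: 30.0
```

Request:
{"name": "step_arm", "arguments": {
  "moves": [
    [0,0,0,0.05,0],
    [0,0,0,0.1,0],
    [0,0,0,0.15,0],
    [0,0,0,0.15,0]
  ]
}}

```text
t: 15.35
tool_pos: [0.5552, 0.277, 0.1965]
tool_rot: [-0.281, 3.129, 0.001]
ft_force: [-2.4, -0.9, 4.6]
gripper_width: 0.0137
grasp_force: 30.0
```

Request:
{"name": "step_arm", "arguments": {
  "moves": [
    [0.4,0,0,0.05,0],
    [0.4,0,0,0.05,0],
    [0.4,0,0,0.05,0],
    [0.4,0,0,0.05,0],
    [0.4,0,0,0.05,0],
    [0.4,0,0,-0.5,0],
    [0.4,0,0,-2,0],
    [0.4,0,0,-4,0],
    [0.4,0,0,-7,0],
    [0.4,0,0,-9,0],
    [0.4,0,0,-10,0],
    [0.4,0,0,-10,0],
    [0.4,0,0,-10,0]
  ]
}}

```text
t: 16.65
tool_pos: [0.5547, 0.2768, 0.2954]
tool_rot: [0.281, -3.128, 0.0]
ft_force: [-0.6, -0.3, -0.9]
gripper_width: 0.0375
grasp_force: 0.0
```

Run:
```python
from h import *
s=manip.get_state(); print(s["tool_pos"],s["ft_force"],s["gripper_width"],s["grasp_force"])
c=manip.camera("wrist"); save(c,"k.png")
for n,z in(("plate_handle",.196),("plate_under",.142),("latch_knob",.1845),("latch_pivot",.1845)):
    for r in manip.place_of(n,"wrist")[:2]: print(n,r["confidence"],np.array(r["centre"])*[384,512],at_z(c,r["centre"],z,True))
for r in manip.masks_of("latch","wrist")[:1]:
    v=np.argwhere(r["mask"]); print("latch",r["confidence"],v.min(0),v.max(0))
I=c["img"].copy()
t=np.radians(10.3); ex=np.array([np.cos(t),np.sin(t),0]); ey=np.array([-np.sin(t),np.cos(t),0]); o=np.array([.555,.2778,0])
pv=o-.048*ex+.034*ey; print("pivot",pv)
for a in (0,.25): 
  d=np.radians(225)-a; k=.0355*(ex*np.cos(d)+ey*np.sin(d)); print("knob at",a,pv+k)
  d=np.radians(135)+0*a
```

```text
[0.5547459  0.27681958 0.29543115] [-0.5584768  -0.27882726 -0.93976272] 0.037488843657992224 0.0
plate_handle 0.85 [186.3168 252.3136] [0.55399684 0.27732905 0.196     ]
plate_under 0.77 [173.184  250.5216] [0.55427854 0.27542078 0.142     ]
latch_knob 0.8 [105.408 264.704] [0.48100595 0.27542338 0.1845    ]
latch 0.85 [ 95 257] [138 313]
pivot [0.50169424 0.30266958 0.        ]
knob at 0 [0.48148482 0.27348347 0.        ]
knob at 0.25 [0.47489232 0.27939069 0.        ]
```

Run:
```python
from h import *
go((.480,.2765,.25))
c=manip.camera("top")
for n,z in(("plate_handle",.196),("latch_knob",.1845)):
    for r in manip.place_of(n,"top")[:1]: print(n,r["confidence"],at_z(c,r["centre"],z))
```

```text
t 16.95 shift [7.37 1.31 4.54] roll None tilt [-0.001 -0.001 -1.   ]
plate_handle 0.4 [0.55701965 0.2796134  0.196     ]
```

Request:
{"name": "step_arm", "arguments": {
  "moves": [
    [0.4,1,0.2,0,0],
    [0.4,3,0.5,0,0],
    [0.4,5.5,1,0,0],
    [0.4,7,1.3,1,0],
    [0.4,7.4,1.3,3,0],
    [0.4,7.4,1.3,4.5,0],
    [0.4,7.4,1.3,4.5,0],
    [0.4,7.4,1.3,4.5,0]
  ]
}}

```text
t: 17.9
tool_pos: [0.4797, 0.2766, 0.2514]
tool_rot: [0.281, -3.129, -0.0]
ft_force: [-0.3, -0.4, 0.5]
gripper_width: 0.038
grasp_force: 0.0
```

Run:
```python
from h import *
s=manip.get_state(); print(s["tool_pos"])
c=manip.camera("wrist")
for n,z in(("latch_knob",.1845),("latch_pivot",.1845),("plate_handle",.196)):
    for r in manip.place_of(n,"wrist")[:2]: print(n,r["confidence"],np.array(r["centre"])*[384,512],at_z(c,r["centre"],z,True))
go((.480,.2765,.1855))
```

```text
[0.47969326 0.2765934  0.25144085]
latch_pivot 0.69 [227.904  274.9952] [0.5019971  0.30027749 0.1845    ]
latch_pivot 0.6 [209.5872 238.8992] [0.49138357 0.26832751 0.1845    ]
plate_handle 0.76 [283.008  238.3872] [0.55352716 0.27853141 0.196     ]
t 18.1 shift [ 0.03 -0.02  6.62] roll None tilt [ 0.001  0.001 -1.   ]
```

Request:
{"name": "step_arm", "arguments": {
  "moves": [
    [0.4,0,0,1.5,0],
    [0.4,0,0,3,0],
    [0.4,0,0,4,0],
    [0.4,0,0,5,0],
    [0.4,0,0,6,0],
    [0.4,0,0,6.6,0],
    [0.4,0,0,6.6,0],
    [0.2,0,0,6.6,0],
    [0,0,0,6.6,0],
    [0,0,0,6.6,0],
    [0,0,0,6.6,0],
    [0,0,0,6.6,0],
    [0,0,0,6.6,0],
    [0,0,0,6.6,0]
  ]
}}

```text
t: 19.5
tool_pos: [0.4798, 0.276, 0.1852]
tool_rot: [0.28, -3.129, 0.001]
ft_force: [-3.4, -5.7, 4.9]
gripper_width: 0.0148
grasp_force: 30.0
```

Run:
```python
from h import *
s=manip.get_state(); p=s["tool_pos"]; print(p,s["gripper_width"],s["grasp_force"],s["ft_force"],s["moment"])
pv=np.array([.5018,.3018]); v=p[:2]-pv; M=R.from_rotvec(s["tool_rot"]).as_matrix()
print(np.linalg.norm(v),np.degrees(np.arctan2(v[1],v[0])))
a0=np.arctan2(v[1],v[0])%(2*np.pi); a1=np.radians(145.3)
for a in np.linspace(a0,a1-.05,9): 
    q=pv+.0354*np.array([np.cos(a),np.sin(a)]); print(round(np.degrees(a)),np.round(M.T@np.r_[q-p[:2],0]*100,2))
```

```text
[0.47979804 0.27600237 0.18516781] 0.014820596760908003 30.00107914209366 [-3.38548192 -5.72744566  4.90009406] [-1.09858805  0.66814676  0.00504744]
0.03390580910143584 -130.4597885409724
230 [ 0.12 -0.09  0.  ]
219 [0.49 0.46 0.  ]
208 [ 0.75  1.08 -0.  ]
197 [ 0.89  1.74 -0.  ]
186 [ 0.91  2.41 -0.  ]
175 [ 0.79  3.07 -0.  ]
164 [ 0.56  3.7  -0.  ]
153 [ 0.21  4.27 -0.  ]
142 [-0.25  4.77 -0.  ]
```

Request:
{"name": "step_arm", "arguments": {
  "moves": [
    [0,0.15,0.05,0,0],
    [0,0.3,0.2,0,0],
    [0,0.45,0.46,0,0],
    [0,0.6,0.75,0,0],
    [0,0.71,1.08,0,0],
    [0,0.8,1.4,0,0],
    [0,0.85,1.74,0,0],
    [0,0.87,2.08,0,0],
    [0,0.87,2.41,0,0],
    [0,0.87,2.41,0,0]
  ]
}}

```text
t: 20.5
tool_pos: [0.4668, 0.2978, 0.1848]
tool_rot: [0.28, -3.128, 0.002]
ft_force: [-2.5, -7.1, 2.9]
gripper_width: 0.0146
grasp_force: 30.0
```

Request:
{"name": "step_arm", "arguments": {
  "moves": [
    [0,-0.04,0.33,0,0],
    [0,-0.1,0.66,0,0],
    [0,-0.19,0.98,0,0],
    [0,-0.31,1.29,0,0],
    [0,-0.48,1.58,0,0],
    [0,-0.66,1.86,0,0],
    [0,-0.88,2.12,0,0],
    [0,-1.12,2.36,0,0],
    [0,-1.12,2.36,0,0],
    [0,-1.12,2.36,0,0]
  ]
}}

```text
t: 21.5
tool_pos: [0.4738, 0.3229, 0.1846]
tool_rot: [0.279, -3.128, 0.002]
ft_force: [0.1, -6.0, -1.9]
gripper_width: 0.0144
grasp_force: 30.0
```

Run:
```python
from h import *
s=manip.get_state(); p=s["tool_pos"]; print(p,s["gripper_width"],s["ft_force"],s["moment"])
v=p[:2]-np.array([.5018,.3018]); print(np.linalg.norm(v),np.degrees(np.arctan2(v[1],v[0])))
```

```text
[0.47376177 0.32287491 0.18455075] 0.014380165931883302 [ 0.05332848 -6.0454357  -1.89028969] [-1.42719274 -0.04282884 -0.25627158]
0.03507554649284605 143.0696772954751
```

Request:
{"name": "step_arm", "arguments": {
  "moves": [
    [0,-0.1,0.1,0,0],
    [0,-0.2,0.2,0,0],
    [0,-0.2,0.2,0,0]
  ]
}}

```text
t: 21.8
tool_pos: [0.4746, 0.3237, 0.1844]
tool_rot: [0.278, -3.126, 0.006]
ft_force: [-6.5, -14.4, 7.1]
gripper_width: 0.0142
grasp_force: 30.0
```

Request:
{"name": "step_arm", "arguments": {
  "moves": [
    [0,-0.1,0.1,0,0],
    [0,-0.15,0.15,0,0],
    [0,-0.15,0.15,0,0]
  ]
}}

```text
t: 22.1
tool_pos: [0.4748, 0.324, 0.1842]
tool_rot: [0.277, -3.123, 0.009]
ft_force: [-15.7, -23.6, 15.9]
gripper_width: 0.0144
grasp_force: 30.0
```

Request:
{"name": "step_arm", "arguments": {
  "moves": [
    [0,0.15,-0.15,0,0],
    [0,0.25,-0.25,0,0],
    [0,0.25,-0.25,0,0],
    [0.35,0.25,-0.25,0,0],
    [0.35,0.25,-0.25,0,0],
    [0.35,0.25,-0.25,0,0],
    [0.35,0.25,-0.25,0,0],
    [0.35,0.25,-0.25,0,0],
    [0.35,0.25,-0.25,-1,0],
    [0.35,0.25,-0.25,-3,0],
    [0.35,0.25,-0.25,-6,0],
    [0.35,0.25,-0.25,-9,0],
    [0.35,-1,-0.25,-12,0],
    [0.35,-4,-0.25,-14,0],
    [0.35,-7,-0.25,-14,0],
    [0.35,-7.5,-0.25,-14,0],
    [0.35,-7.5,-0.25,-14,0]
  ]
}}

```text
t: 23.8
tool_pos: [0.5513, 0.3386, 0.3249]
tool_rot: [0.279, -3.129, 0.001]
ft_force: [0.8, -0.7, -0.2]
gripper_width: 0.0326
grasp_force: 0.0
```

Run:
```python
from h import *
s=manip.get_state(); print(s["t"],s["tool_pos"],s["ft_force"])
t=np.radians(10.3); ex=np.array([np.cos(t),np.sin(t)]); ey=np.array([-np.sin(t),np.cos(t)]); pv=np.array([.555,.2778])-.048*ex+.034*ey
for n in("wrist","top","scene"):
    c=manip.camera(n)
    for k,z in(("latch_knob",.1845),("latch_pivot",.1845),("plate_handle",.196),("plate_under",.142),("cup",0),("timer",0),("tally",0)):
        for r in manip.place_of(k,n)[:1]:
            p=at_z(c,r["centre"],z,n=="wrist"); print(n,k,round(r["confidence"],2),np.round(p,4),(ex@(p[:2]-pv),ey@(p[:2]-pv)) if k=="latch_knob" else "")
    if n=="wrist":
        for r in manip.masks_of("latch","wrist")[:1]:
            q=cv2.findNonZero(r["mask"].astype(np.uint8))[:,0]
            W=np.array([at_z(c,(b/384,a/512),.1575,True)[:2] for a,b in q])-pv; L=np.c_[W@ex,W@ey]*1000
            print("latch extent mm",r["confidence"],np.round(L.min(0)),np.round(L.max(0)),np.round(L[L[:,0].argmax()]))
```

```text
23.8 [0.55131132 0.33861503 0.32489487] [ 0.78615854 -0.69298075 -0.22949076]
wrist latch_knob 0.59 [0.4722 0.3248 0.1845] (np.float64(-0.025032579352642484), np.float64(0.02707788195194768))
wrist latch_pivot 0.64 [0.4982 0.2999 0.1845] 
wrist plate_handle 0.94 [0.5539 0.2776 0.196 ] 
wrist plate_under 0.57 [0.5511 0.2763 0.142 ] 
wrist cup 0.68 [ 0.5022  0.0706 -0.    ] 
wrist timer 0.83 [ 0.5145  0.4626 -0.    ] 
latch extent mm 0.7 [-35.  -7.] [28. 33.] [28.  5.]
top plate_handle 0.86 [0.5512 0.2732 0.196 ] 
top plate_under 0.95 [0.5611 0.2666 0.142 ] 
top cup 0.61 [0.5768 0.3065 0.    ] 
top timer 0.2 [ 0.4862 -0.3534  0.    ] 
top tally 0.57 [ 0.4861 -0.3485  0.    ] 
scene latch_knob 0.39 [0.4741 0.3404 0.1845] (np.float64(-0.02036768930775366), np.float64(0.042031794217968835))
scene latch_pivot 0.59 [0.4895 0.3116 0.1845] 
scene plate_handle 0.52 [0.5544 0.2704 0.196 ] 
scene plate_under 0.78 [0.5412 0.2591 0.142 ] 
scene cup 0.75 [0.4846 0.0685 0.    ] 
scene timer 0.47 [0.4857 0.4703 0.    ] 
scene tally 0.71 [ 0.4849 -0.3359  0.    ]
```

Knob at (-25, +27) mm, tongue reaching 28 mm in +x, and the plate is at seat height with the bystanders where they were. Everything agrees, so I'm handing it in.

```bash
python3 -c "
from bench import manip
print(manip.close_job())"
```

```text
the job is handed in; nothing more can be done
None
```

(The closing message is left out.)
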